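Pack the sampling case and latch it

TASK

Get the sampling case ready for the field round: stand the short bottle from the worktop upright in the empty square well of the case beside its twin, and lay the marker flat in the long shallow tray in front of the wells. Then fold the lid all the way shut and swing the latch on its front down over the keeper until it snaps home. Keep the bottle upright on the way, and leave the other things where they are.

Things in the scene. Friction and masses are not known exactly. Their poses are not given: they have to be found in the camera images.
- case: grey moulded case, fixed, 118 mm deep (x), 210 mm wide (y), walls 3 mm, rim 68 mm high; flush black foam with two square wells at the back (centres x +23, y +50 and -50 mm, 60 x 60 mm, floor 6 mm high) and a long tray in front. Origin: centre of the underside; x from its front (latch side, towards the robot) to its back (hinge side), y to its left, z up
- well (a point): centre of the floor of the empty well (the one at y = +50 mm); 60 x 60 mm wide, 62 mm deep below the rim
- tray (a point): centre of the floor of the marker tray: 36 mm (case x) by 156 mm (case y), floor 10 mm below the rim, at 58 mm height; a marker lies in it along the case's y and stands a few mm proud of the rim
- bottle: short screw-cap bottle standing on the worktop, body 48 mm in diameter up to 68 mm, shoulder and cap above to 102 mm (graspable cap/neck 24 mm thick from 70 to 102 mm, square to the bottle's x and y). Origin: centre of its underside. 0.14 kg. It must be held by the cap to go into the well.
- twin_bottle: an equal bottle that already stands in the case's other well (y = -50 mm); stays there
- marker: capped felt marker lying on the worktop, 134 mm long (its y axis), 12 mm wide (x; the graspable barrel is 10 mm), 14 mm high. Origin: middle of its underside.
- lid (a joint): lid of the case, hinged on the back rim: 0 = shut, grows as it opens (about 1.85 rad at the start, leaning back). The lid is a shell 118 mm deep, 210 mm wide, 48 mm high when shut (its top then at 116 mm height). The hinge is stiff: the lid stays where it is left. 0.3 kg
- lid_hinge (a point): middle of the lid's hinge line (on the back wall's outer face, 68 mm high; 59 mm behind the case's origin); the axis runs along the case's y
- lid_edge (a point): middle of the outer front edge of the lid's top: with the lid shut 59 mm in front of the case's origin and 116 mm high; with the lid open it is the rearmost upper edge of the lid. The open lid is pushed over from behind, beside the latch that stands up there in the middle (30 mm to either side, up to 80 mm above the lid)
- latch (a joint): steel latch on the lid's front, plate 34 mm wide, 59 mm long: 0 = hanging down the case's front, its turned-in lip snapped in behind the keeper's sprung nose; grows as it swings out and up (1.57 = straight out, once the lid is shut). Stiff, stays where left. The last 0.2 rad go against a spring (about 6 N at the tab), and only if the lid is fully shut
- latch_hinge (a point): middle of the latch's hinge axis: on the lid's front, 12 mm off its face; 100 mm high with the lid shut; the axis runs along the case's y
- latch_tab (a point): crest of the thumb rib across the latch plate's outer face, where it is pressed: 40 mm along the plate from the hinge, 15 mm outside the line through the hinge (latch hanging: 60 mm high, 27 mm in front of the case's front wall)
- keeper_front (a point): middle of the front face of the keeper, the steel block on the front wall of the case (34 mm wide, 14 mm high, stands out 17 mm, 57 mm high), over which the latch swings
- pen: thin black pen, 145 mm long, lying near the front edge of the worktop; not part of the job
- timer: small flat lab timer, 62 x 66 x 18 mm, lying near the front edge of the worktop; not part of the job
There are look-alikes about, which are no part of the job. What is shaped like the marker but yellow is not meant.

How it is judged:
By the outcome, as a careful person would: the job done as asked, in the order asked, and still so for the second after the job is handed in, with the robot touching nothing.
It also fails if it takes over 67 s, if anything falls off the work surface, if the arm or the gripper's body presses on something with over 40 N, if the wrist force passes 120 N, or if a joint passes its speed limit or range.

ROBOT

A 6-joint arm with a two-finger parallel gripper is mounted at the origin on a cart in front of the work surface, level with it; the furniture and walls round the work are solid. World frame = base frame: x ahead of the robot, y to its left, z up, the work surface at z = 0. Lengths are in m, angles in rad, forces in N, time in s.
With the tool pointing down it reaches from about 0.225 to 0.725 m from the base axis. Payload 3.1 kg.
Tool frame: the origin (TCP) lies at the very end of the fingers, on their centre line; the grasp point (between the pads) lies 19 mm behind it (grip_point_offset is the distance from the TCP to the grasp point, in m); z points along the fingers, y is the line along which they close (so a half turn about z gives the same grasp; the last joint's range is limited). The gripper opens to 85 mm and grips with 20 to 120 N. Pads are 22 mm wide; open, the fingers measure 114 mm over their backs; the gripper's body (76 mm by 85 mm) begins 54 mm behind the grasp point. The pads swing forward as they close: fully open they stand 13 mm farther back than shut.
Start: joints at [1.069, 0.048, 0.099, 1.622, 0, 1.443], TCP at [0.192, 0.489, 0.231] pointing down, gripper open.
Joint ranges: [-2.91, 2.91], [-0.99, 1.94], [-1.21, 1.42], [-2.12, 2.29], [-1.49, 1.47], [-3.14, 3.14]. Speed limits (rad/s): [2.79, 2.79, 3.14, 3.14, 3.14, 3.14].

INTERFACE

Orientations are given as a unit quaternion [x, y, z, w].
In Python, from rig import * gives the robot as it stands. Calls block until the motion is done:
- reach(position, orientation): joint-space move of the TCP to a pose.
- movel(position, v=0.15, rot=None, guard=None): straight line of the TCP; rot=None keeps the orientation; v is the mean speed in m/s. With guard (N) it stops when the force on the tool has changed by that much, and returns True; else False.
- move_joints(angles): joint-space move.
- set_gripper(opening): finger opening in m; the grip force is fixed at half the most; returns when the fingers have stopped.
- sleep(seconds).
- ik(position, orientation): joint angles nearest the present ones, or None.
- get_state(): the state.
- snapshot(name): name is "scene" or "top"; returns a dict with "pixels" (420x560x3 uint8, red, green, blue), "vfov" (degrees; the focal length in pixels is half the picture's height over the tangent of half this angle, whatever the lens; pixels are square), "cx", "cy" (the principal point, pixels), "rvec" (rotation vector, rad) and "tvec" (3), from world to camera coordinates, as OpenCV has them. Camera axes: x right, y down, z forward; pixel columns grow to the right and rows downward; lengths in m; the calibration is good to about 2 mm. A picture is of the moment at which its call begins. There is no depth.
A pose or a line that the arm cannot do raises Unreachable and nothing moves.
- job_done(): hands the job in; it is judged then, once.
The state is a dict: "t": time; "joint_positions": joint angles; "qd": joint speeds; "tau": joint torques, N m; "eef_pos": TCP position; "eef_rot": TCP orientation; "contact_force": force on the tool from outside, world axes, zero at the start; "torque": the same for the moment, N m; "grip_width": finger opening in m; "finger_force": force on a finger pad.
Only numpy, scipy, OpenCV 4.12 (cv2) and the standard library are available. Lean on these libraries where they do the work, as an engineer would, in place of code of your own. Each camera call takes 0.05 s, during which the arm holds its last target. There are 200 camera calls.

## Working session

There is one attempt and no reset: what is moved stays moved. The work goes in short steps, each a Python script; the robot and the scene stay as the last script left them, time stands still between calls to the robot, and variables do not carry over. Pictures are saved under pics/ and viewed, at most 10 in all, crops included, and the job is handed in when it is done.

```bash
ls; mkdir -p pics
python3 - <<'E'
from rig import *
import cv2,pickle
for n in("scene","top"):
    s=snapshot(n); pickle.dump(s,open(f"pics/{n}0.pkl","wb")); cv2.imwrite(f"pics/{n}0.png",cv2.resize(s["pixels"][:,:,::-1],(800,600),interpolation=cv2.INTER_CUBIC))
    print(n,s["vfov"],s["cx"],s["cy"],s["rvec"],s["tvec"])
print(get_state())
E
```

```text
pics
scene 53.77778512179307 277.45669272949795 215.66641884004585 [ 1.99919646 -0.42695291  0.24222331] [-0.43172563  0.19855491  0.67366788]
top 56.71909767653177 282.450709706078 207.01444428411014 [ 2.03619467 -2.16424597  0.2599852 ] [0.06740667 0.52321533 0.81822971]
{'t': 0.1, 'joint_positions': array([ 1.06921956e+00,  4.87336689e-02,  9.77216312e-02,  1.62202429e+00,
       -1.88886473e-05,  1.44302747e+00]), 'qd': array([ 0.00163928, -0.00169394,  0.00302141,  0.00089623,  0.00074528,
       -0.00040702]), 'tau': array([ 1.68551189e-03, -3.39852154e+01,  3.20935285e+01,  1.58257456e-02,
       -1.99421493e-04, -3.90131341e-07]), 'eef_pos': array([0.19143453, 0.48823728, 0.23018812]), 'eef_rot': array([ 1.85817540e-01,  9.82583629e-01, -1.06792697e-03, -3.37664932e-04]), 'contact_force': array([0.83704767, 0.10514603, 1.16195396]), 'torque': array([-0.03260442, -0.00651876,  0.0134125 ]), 'finger_force': 0.0, 'grip_width': 0.08534204224603373}
```

View pics/scene0.png

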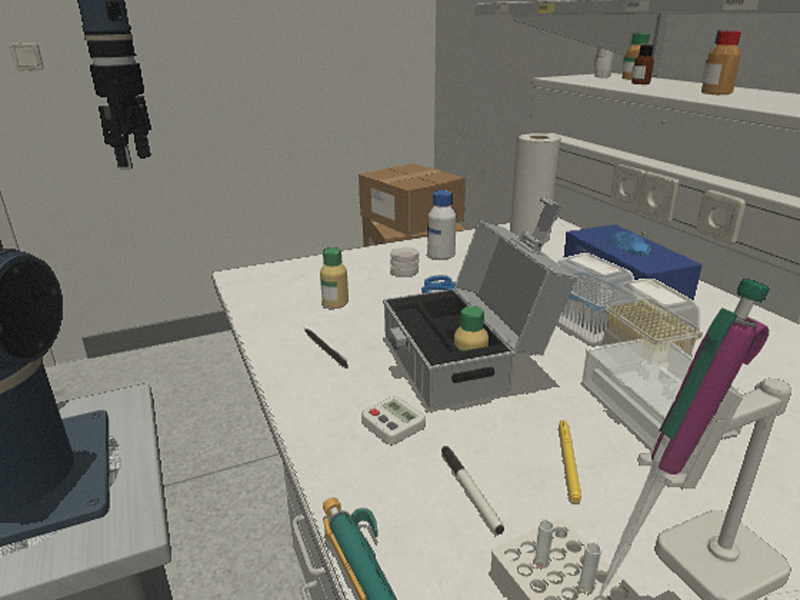

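View pics/top0.png

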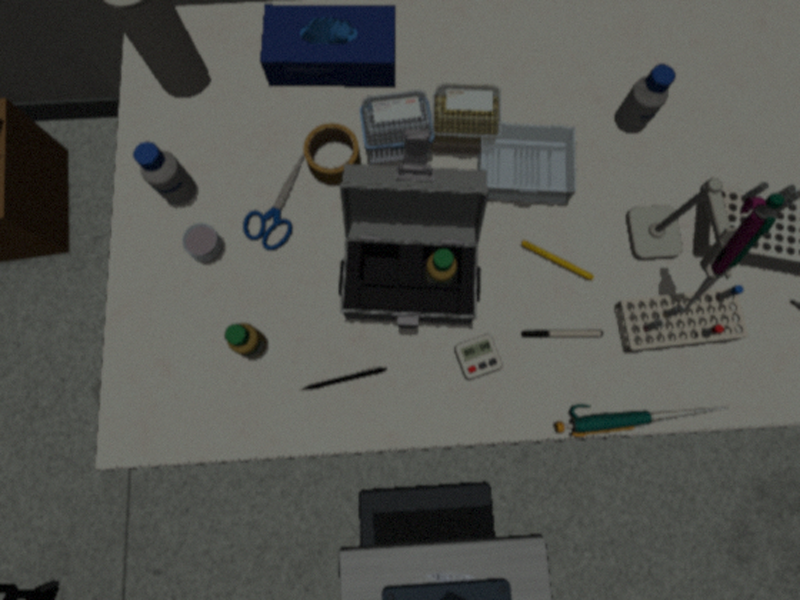

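The short bottle with the green cap is at scene (334,278) / top (240,338). The marker candidates are:
- White with a black cap, top (562,334) / scene (472,490): fits the description.
- Yellow, top (556,260): the look-alike.
- Thin black pen, top (345,378): not part of the job.

Next I'll check enlarged crops.

Run:
```python
import cv2,pickle,numpy as np
T=pickle.load(open("pics/top0.pkl","rb"))["pixels"][:,:,::-1];S=pickle.load(open("pics/scene0.pkl","rb"))["pixels"][:,:,::-1]
def crop(I,x,y,w,h,k,gain=1.):
    c=cv2.resize(I[y:y+h,x:x+w],None,fx=k,fy=k,interpolation=cv2.INTER_CUBIC)
    c=np.clip(c*gain,0,255).astype(np.uint8)
    for u in range((x+9)//10*10,x+w,10):
        cv2.line(c,((u-x)*k,0),((u-x)*k,4 if u%50 else 14),(0,0,255),1)
        if u%20==0: cv2.putText(c,str(u),((u-x)*k-8,14),0,.33,(0,0,255),1)
    for v in range((y+9)//10*10,y+h,10):
        cv2.line(c,(0,(v-y)*k),(4,(v-y)*k),(0,0,255),1)
        if v%20==0: cv2.putText(c,str(v),(5,(v-y)*k+4),0,.33,(0,0,255),1)
    return c
a=crop(T,230,85,114,150,4-0,1.5)[:,:400];a=crop(T,232,88,100,145,4,1.5);b=crop(S,262,130,100,145,4,1.2)
b=crop(S,262,130,142,160,4-1,1.2)
h=600;pad=lambda c:np.vstack([c,np.zeros((h-c.shape[0],c.shape[1],3),np.uint8)])
cv2.imwrite("pics/c1.png",np.hstack([pad(crop(T,234,90,110,142,4-0,1.6))[:, :400],pad(crop(S,264,132,133,160,3,1.2))[:,:400]]))
m=crop(T,360,225,70,20,5,1.6);bt=crop(T,150,218,40,40,5,1.6);sm=crop(S,300,305,60,75,5,1.2);sb=crop(S,215,165,40,60,5,1.2)
L=np.zeros((600,800,3),np.uint8);
for c,x,y in((m,0,0),(bt,0,120),(sm,360,0),(sb,0,330-10),(crop(S,205,225,45,40,3,1.2),220,400)):
    L[y:y+c.shape[0],x:x+c.shape[1]]=c[:600-y,:800-x]
cv2.imwrite("pics/c2.png",L)
```

```text
(no output)
```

View pics/c1.png

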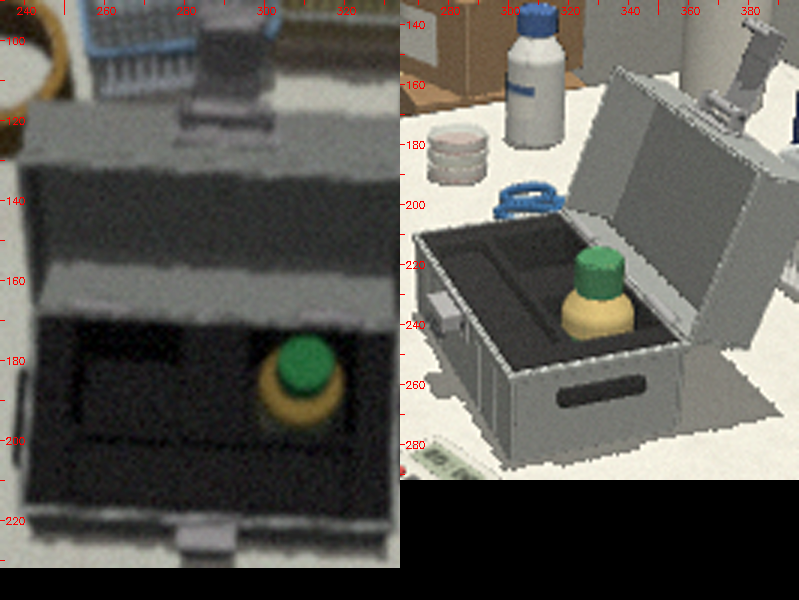

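View pics/c2.png

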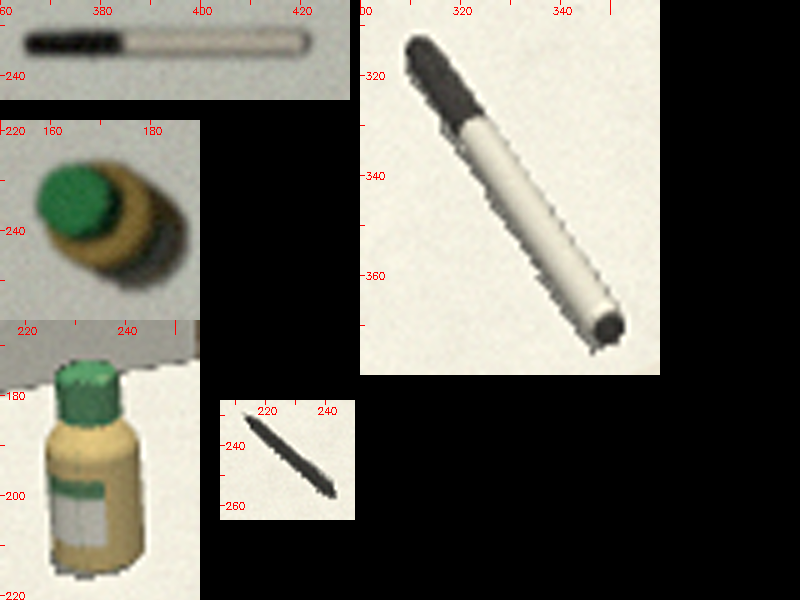

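The white marker with the black cap is confirmed: the thin black pen at scene (210-243, 230-257) is clearly different. The green-capped bottle stands upright with a round cap, top (165,234) native. The case's front rim corners are at scene (269,211) and (302,256). Now I'll fit the poses.

```bash
cat > geo.py <<'E'
import cv2,pickle,numpy as np
from scipy.optimize import least_squares
def cam(s):
    f=210/np.tan(np.radians(s["vfov"]/2)); return np.array([[f,0,s["cx"]],[0,f,s["cy"]],[0,0,1]]),np.array(s["rvec"],float),np.array(s["tvec"],float)
def load(n): return cam(pickle.load(open(f"pics/{n}.pkl","rb")))
C={"S":load("scene0"),"T":load("top0")}
def proj(c,P): K,r,t=C[c]; return cv2.projectPoints(np.atleast_2d(np.array(P,float)),r,t,K,None)[0][:,0]
def onplane(c,uv,z):
    K,r,t=C[c];R=cv2.Rodrigues(r)[0];d=R.T@np.linalg.inv(K)@[*uv,1];o=-R.T@t;return o+d*(z-o[2])/d[2]
def rig2w(p,P): c,s=np.cos(p[2]),np.sin(p[2]);P=np.atleast_2d(P);return np.c_[p[0]+c*P[:,0]-s*P[:,1],p[1]+s*P[:,0]+c*P[:,1],P[:,2]]
def lidpt(q,x,z): # rel to hinge when shut -> case x,z
    return .059+x*np.cos(q)+z*np.sin(q), .068-x*np.sin(q)+z*np.cos(q)
E
python3 - <<'E'
from geo import *
A=.059;B=.105
obs=[("S",269,210.7,-A,B,.068),("S",302,256,-A,-B,.068),("S",302,287.3,-A,-B,0),("S",360.7,246.3,A,-B,.068),
("T",240.3,217,-A,B,.068),("T",333,221,-A,-B,.068)]
lid=[("S",334.7,154.3,-.118,B,0),("S",384.7,193,-.118,-B,0),("S",401.8,194.6,-.118,-B,.048),("T",239.5,130.7,-.118,B,0),("T",241.5,115.7,-.118,B,.048),("T",339.5,134.5,-.118,-B,0),("T",341,119,-.118,-B,.048)]
def res(p):
    r=[]
    for c,u,v,*P in obs: r.append(proj(c,rig2w(p,P))[0]-[u,v])
    for c,u,v,x,y,z in lid:
        X,Z=lidpt(p[3],x,z); r.append(proj(c,rig2w(p,[X,y,Z]))[0]-[u,v])
    return np.array(r)
o=least_squares(lambda p:res(p).ravel(),[.45,0,0,1.85],loss="soft_l1");print("case",o.x);print(res(o.x).round(1))
# bottle: cap top z=.102
print("bottle T cap top",onplane("T",(165,234),.102)); print("S cap top",onplane("S",(232.6,174.5),.102),"S base",onplane("S",(232.6,212.3),0),"shoulder/bottom")
for c,a,b in(("T",(364.7,233.7),(421.8,233.4)),("S",(311.5,314),(350,371))):
    a=onplane(c,a,.007);b=onplane(c,b,.007);d=b-a;print("marker",c,(a+b)/2,np.linalg.norm(d),np.degrees(np.arctan2(d[1],d[0])))
E
```

```text
case [ 0.5558376   0.02151511 -0.10103215  1.90484241]
[[-0.5 -0.9]
 [-0.3  1.4]
 [-0.7  0.7]
 [-0.5  0. ]
 [-0.5  0. ]
 [ 0.9 -0.3]
 [-0.   0.1]
 [-0.5 -3.8]
 [ 3.3 -0.8]
 [-0.3  0.1]
 [-0.1 -1.6]
 [ 2.3  0.2]
 [-0.2 -1.1]]
bottle T cap top [0.47309698 0.28809428 0.102     ]
S cap top [0.47797949 0.29273299 0.102     ] S base [0.46989379 0.28888654 0.        ] shoulder/bottom
marker T [ 0.45902085 -0.22384614  0.007     ] 0.13556009352414297 -93.17766437068639
marker S [ 0.46154379 -0.22427537  0.007     ] 0.1324970074253407 -93.2846164748444
```

```bash
cat >> geo.py <<'E'
from scipy.spatial.transform import Rotation as Rn
CASE=(.5558,.0215,-.101)
def W(x,y,z): return rig2w(CASE,[x,y,z])[0]
def down(yaw,tilt=0): # tool y along +y rotated by yaw; tilt leans fingers forward (+case x)
    y=np.array([-np.sin(yaw),np.cos(yaw),0]);f=np.array([np.cos(yaw),np.sin(yaw),0])
    z=np.array([0,0,-np.cos(tilt)])+np.sin(tilt)*f
    return Rn.from_matrix(np.c_[np.cross(y,z),y,z]).as_quat()
E
python3 - <<'E'
from rig import *
from geo import *
C_=CASE
def inc(P): d=P[:2]-np.array(C_[:2]);c,s=np.cos(C_[2]),np.sin(C_[2]);return (np.array([c*d[0]+s*d[1],-s*d[0]+c*d[1]])*1000).round()
print("tray back line",inc(onplane("T",(280,200.5),.068)),"well front-left?",inc(onplane("T",(253.5,194),.068)),"rim in",inc(onplane("T",(280,217.5),.068)))
for n,uv in dict(box1=(397,160),box1L=(368,160),box2=(468,150),box2R=(497,140),tray=(482,195),tapeB=(332,183),tapeR=(358,165)).items(): print(n,inc(onplane("T",np.array(uv)*.7,0.0)))
q=down(-.101); B=np.array([.4735,.2895])
for P in((*B,.19),(*B,.076),(*W(.023,.05,.2),),(*W(.023,.05,.082),)): print(ik(P,q))
reach((*B,.17),q); print(get_state()["t"])
set_gripper(.06); movel((*B,.076),v=.15,guard=15)
set_gripper(0.0); s=get_state(); print(s["t"],s["grip_width"],s["eef_pos"],s["finger_force"])
movel((*B,.2),v=.2)
import pickle
for n in("scene","top"):
    p=snapshot(n);pickle.dump(p,open(f"pics/{n}1.pkl","wb"))
s=get_state();print(s["t"],s["grip_width"],s["contact_force"],s["eef_pos"])
S=p0=pickle.load(open("pics/scene1.pkl","rb"))["pixels"][:,:,::-1]
T=p["pixels"][:,:,::-1]
cv2.imwrite("pics/v5.png",np.hstack([cv2.resize(S[100:240,180:280],(400,560),interpolation=2),cv2.resize(T[150:290,110:210],(400,560),interpolation=2)]))
E
```

```text
tray back line [-17.  17.] well front-left? [-5. 78.] rim in [-56.  15.]
box1 [235.  33.]
box1L [233.  85.]
box2 [260. -95.]
box2R [ 283. -147.]
tray [ 174. -121.]
tapeB [186. 147.]
tapeR [223. 103.]
[0.4279261  0.12036001 0.0941949  1.54463121 0.         0.5289261 ]
[ 0.4279261   0.14784119 -0.10295825  1.31999689  0.          0.5289261 ]
[0.00347035 0.207964   0.21266103 1.57549336 0.         0.10447035]
[0.00347035 0.22832213 0.0014483  1.3439225  0.         0.10447035]
1.4167
2.975 0.026529712735689538 [0.47476768 0.29008422 0.07786889] 58.76301124691963
3.8417 0.026261278054456983 [ 0.06044019 -1.76551943 -1.56951684] [0.4722217  0.28888636 0.19725233]
```

View pics/v5.png

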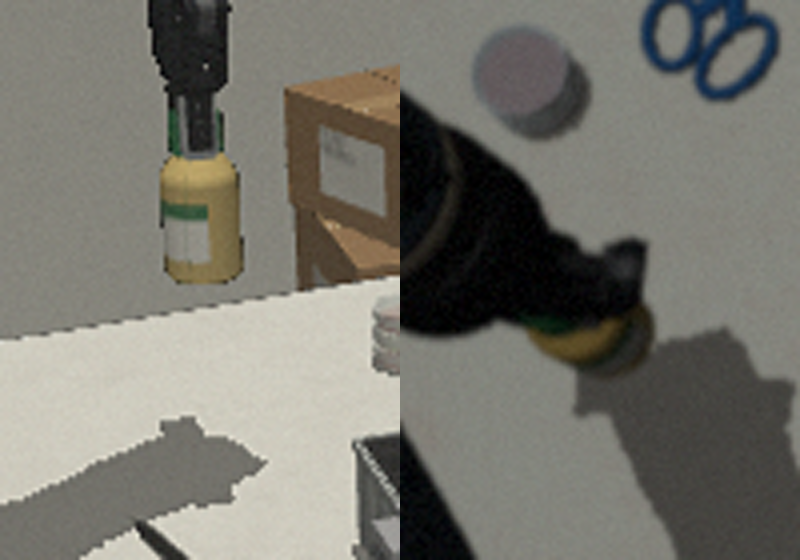

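The bottle hangs upright in the gripper, its base centre near scene native (230.5,169). Next I'll place it.

Run:
```python
from rig import *
from geo import *
import pickle
print("expect base",proj("S",[.4722,.2889,.1195]))
q=down(-.101)
a=W(.022,.05,.2); movel(a,v=.2); movel((*a[:2],.11),v=.15)
print(get_state()["contact_force"])
g=movel((*a[:2],.083),v=.05,guard=6); s=get_state();print(g,s["eef_pos"],s["contact_force"],s["t"])
for n in("scene","top"):
    p=snapshot(n);pickle.dump(p,open(f"pics/{n}2.pkl","wb"))
S=pickle.load(open("pics/scene2.pkl","rb"))["pixels"][:,:,::-1];T=p["pixels"][:,:,::-1]
cv2.imwrite("pics/v6.png",np.hstack([cv2.resize(S[120:260,260:360],(400,560),interpolation=2),cv2.resize(T[100:240,230:330],(400,560),interpolation=2)]))
```

```text
expect base [[230.39660773 168.72436018]]
[-0.16849855 -0.31919601 -0.77031212]
True [0.58223887 0.06921379 0.08388589] [ 0.15396432 -0.30437812  5.02069671] 6.5
```

View pics/v6.png

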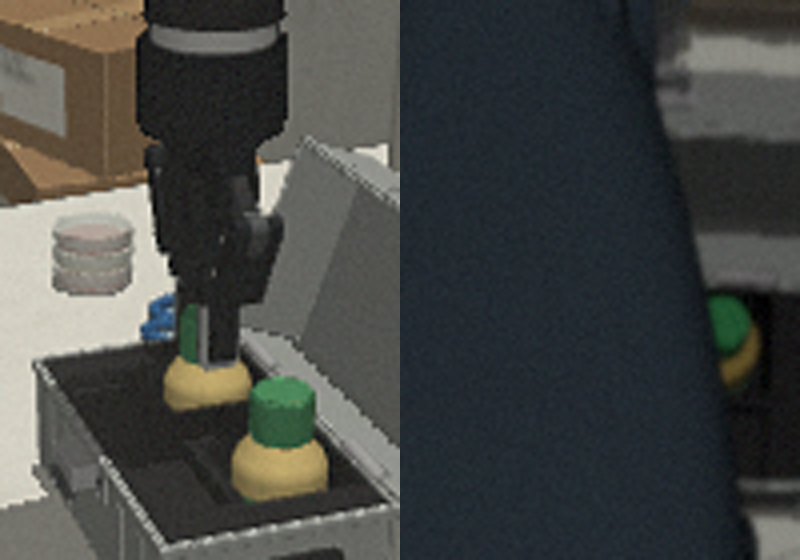

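The bottle is seated in the well: contact came at the expected floor height, upright next to its twin. Next I'll release it and fetch the marker.

Run:
```python
from rig import *
from geo import *
import pickle
set_gripper(.05); p=get_state()["eef_pos"]; movel((p[0],p[1],.26),v=.25)
q=down(np.pi/2-.056); q2=down(-np.pi/2-.056)
M=np.array([.4603,-.2241])
c=[(abs(j[5]),x) for x in(q,q2) if (j:=ik((*M,.1),x)) is not None]; print([a for a,_ in c]); q=min(c,key=lambda t:t[0])[1]
reach((*M,.1),q); set_gripper(.04)
print(get_state()["eef_pos"])
g=movel((*M,.0055),v=.08,guard=8); print(g,get_state()["eef_pos"])
set_gripper(0.); s=get_state(); print(s["grip_width"],s["eef_pos"],s["t"])
movel((*M,.15),v=.2)
for n in("scene","top"):
    p=snapshot(n);pickle.dump(p,open(f"pics/{n}3.pkl","wb"))
s=get_state(); print(s["grip_width"],s["eef_pos"],s["t"])
S=pickle.load(open("pics/scene3.pkl","rb"))["pixels"][:,:,::-1];T=p["pixels"][:,:,::-1]
cv2.imwrite("pics/v7.png",np.hstack([cv2.resize(S[120:370,260:400],(400,560*0+714)[:2],interpolation=2)[:560],cv2.resize(T[150:290,230:440],(400,560),interpolation=2)*1]))
```

```text
[np.float64(2.0989244709173587), np.float64(1.0426681826724344)]
[ 0.46113512 -0.2237281   0.10059661]
False [ 0.46091134 -0.22450313  0.00626895]
0.008120570725742824 [ 0.46087201 -0.22444159  0.00628404] 11.1167
0.007850106317623257 [ 0.45909234 -0.22333591  0.14771235] 12.0917
```

View pics/v7.png

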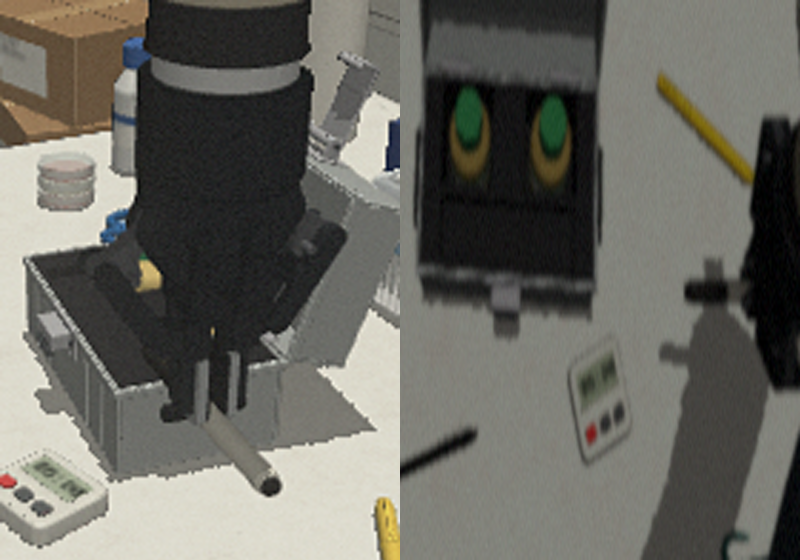

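Both bottles stand in their wells, and the marker is held level, its end at about scene (354,290). Next I'll lay it in the tray.

Run:
```python
from rig import *
from geo import *
import pickle
q=down(-np.pi/2-.101)
a=W(-.035,0,.16); movel(a,v=.25,rot=q); 
movel((*a[:2],.09),v=.15)
g=movel((*a[:2],.0665),v=.04,guard=4); s=get_state();print(g,s["eef_pos"],s["contact_force"],s["t"])
set_gripper(.024); movel((*a[:2],.24),v=.2)
h=W(.09,-.078,.33)   # move aside/high for a clear look
for sgn in(1,-1):
  for Q in(down(-.101),):
    print(sgn,[None if (j:=ik(W(.17,sgn*.078,z),Q)) is None else j.round(2) for z in(.32,.14)])
reach((.3,-.25,.25),down(-.101))
for n in("scene","top"):
    p=snapshot(n);pickle.dump(p,open(f"pics/{n}4.pkl","wb"))
S=pickle.load(open("pics/scene4.pkl","rb"))["pixels"][:,:,::-1];T=p["pixels"][:,:,::-1]
cv2.imwrite("pics/v8.png",np.hstack([cv2.resize(S[120:280,260:420],(400,400),interpolation=2),cv2.resize(T[80:240,210:370],(400,400),interpolation=2)]))
print(get_state()["t"])
```

```text
False [0.52094281 0.02507866 0.06643383] [0.61133512 0.49376599 0.7122094 ] 14.6167
1 [None, array([0.02, 0.64, 0.66, 1.59, 0.  , 0.12])]
-1 [array([-0.19,  0.84,  1.35,  2.08,  0.  , -0.09]), array([-0.19,  0.58,  0.58,  1.57,  0.  , -0.09])]
18.0583
```

View pics/v8.png

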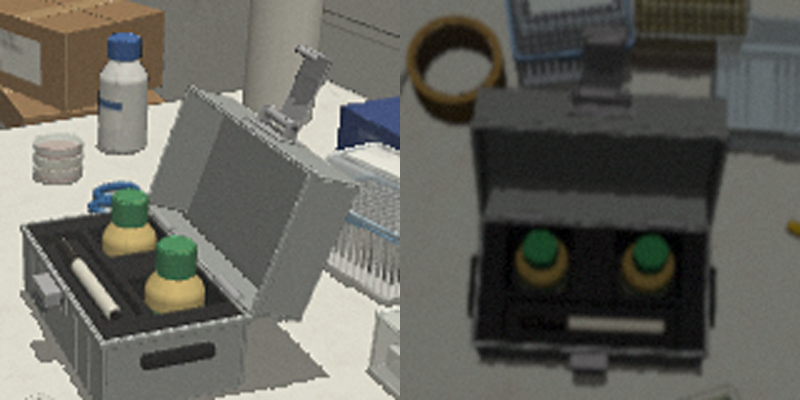

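The marker lies in the tray along the case's y axis, white end at scene crop (110,310), and both bottles are upright. Next I'll fold the lid from behind on the right.

Run:
```python
from rig import *
from geo import *
import pickle
Y=-.078;q=down(-.101)
set_gripper(0.)
reach(W(.175,Y,.27),q); X,Z=lidpt(1.9,-.118,.048);print("edge",X,Z)
g=movel(W(.175,Y,Z-.02),v=.15,guard=10);print(g,get_state()["eef_pos"],get_state()["t"])
if not g:
  for a in [*np.arange(1.85,.1,-.15),.05,-.02,-.06]:
    if a>np.pi/2: x,z=lidpt(a,-.118,.048);x+=.011;z-=.02
    else: x,z=lidpt(a,-.1,.048);x+=.011*np.sin(a)
    g=movel(W(x,Y,z),v=.08,guard=35); s=get_state()
    print(round(a,2),g,s["contact_force"].round(1),s["eef_pos"].round(3))
    if g: break
  for n in("scene","top"):
    p=snapshot(n);pickle.dump(p,open(f"pics/{n}5.pkl","wb"))
print(get_state()["t"])
```

```text
edge 0.1425705730988893 0.16414551113766676
False [ 0.72264794 -0.0742473   0.14604449] 21.0833
1.85 False [ 2.6 -0.1  1.7] [ 0.697 -0.071  0.15 ]
1.7 False [ 3.6 -0.6  2.2] [ 0.681 -0.07   0.159]
1.55 False [-0.3  0.5 -1.1] [ 0.662 -0.068  0.168]
1.4 False [-0.9 -0.5 -0.1] [ 0.647 -0.066  0.174]
1.25 False [ 0.1 -0.1  0. ] [ 0.631 -0.064  0.178]
1.1 False [ 0.3 -0.4  0.4] [ 0.614 -0.063  0.179]
0.95 False [ 0.4 -0.5 -0.1] [ 0.596 -0.061  0.177]
0.8 False [ 0.5 -1.  -0.3] [ 0.579 -0.059  0.173]
0.65 False [-0.1 -0.4 -0.4] [ 0.563 -0.058  0.167]
0.5 False [ 0.2 -0.2  0.4] [ 0.548 -0.056  0.158]
0.35 False [ 0.1  0.2 -0. ] [ 0.534 -0.055  0.147]
0.2 False [-0.3 -0.2 -0.9] [ 0.521 -0.053  0.135]
0.05 False [-0.1  0.4 -0.6] [ 0.51  -0.052  0.121]
-0.02 False [ 0.5 -0.2  5.2] [ 0.508 -0.052  0.116]
-0.06 False [-0.  -0.2 15.7] [ 0.508 -0.052  0.116]
26.65
```

Run:
```python
from rig import *
from geo import *
import pickle
p=get_state()["eef_pos"];movel((p[0],p[1],.25),v=.25)
reach((.36,-.2,.25),down(-.101))
for n in("scene","top"):
    p=snapshot(n);pickle.dump(p,open(f"pics/{n}6.pkl","wb"))
S=pickle.load(open("pics/scene6.pkl","rb"))["pixels"][:,:,::-1];T=p["pixels"][:,:,::-1]
cv2.imwrite("pics/v9.png",np.hstack([cv2.resize(S[150:300,240:390],(400,400),interpolation=2),cv2.resize(T[120:270,220:370],(400,400),interpolation=2)]))
print(get_state()["t"])
```

```text
28.3083
```

View pics/v9.png

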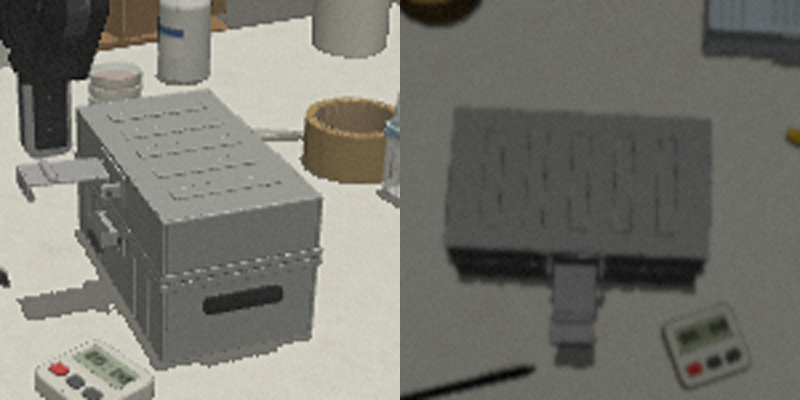

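The lid is shut. The latch sticks straight out at scene crop (15–105,170), at about 1.6 rad. Next I'll swing it down.

```bash
cat > latch.py <<'E'
from rig import *
from geo import *
import pickle
def pose(a,over=0.):
    d=np.array([-np.sin(a),-np.cos(a)]);o=np.array([-np.cos(a),np.sin(a)])
    t=float(np.clip(np.pi/2-a,0,.9)); 
    P=np.array([-.071,.100])+.04*d+(.015-over)*o+o*.011*abs(np.sin(np.pi/2-a-t))
    return W(P[0],0,P[1]),down(-.101,t)
E
python3 - <<'E'
from latch import *
A=[*np.arange(1.7,.25,-.2),.2,.1,0]
for a in A: p,q=pose(a); print(round(a,2),p.round(3),ik(p,q) is not None)
p,q=pose(1.9); reach((p[0],p[1],.24),q); g=movel(p,v=.15,guard=8); print("start",g,get_state()["eef_pos"])
for i,a in enumerate(A+[0]):
    p,q=pose(a,.004*(i==len(A))); 
    g=movel(p,v=.06,rot=q,guard=30); s=get_state(); print(round(a,2),g,s["contact_force"].round(1),(s["eef_pos"]-p).round(4))
    if g: break
print(s["t"])
E
```

```text
1.7 [0.448 0.032 0.121] True
1.5 [0.444 0.033 0.112] True
1.3 [0.443 0.033 0.104] True
1.1 [0.443 0.033 0.095] True
0.9 [0.445 0.033 0.087] False
0.7 [0.448 0.032 0.079] False
0.5 [0.451 0.032 0.073] False
0.3 [0.455 0.032 0.067] False
0.2 [0.458 0.031 0.065] False
0.1 [0.46  0.031 0.062] False
0 [0.463 0.031 0.06 ] False
start False [0.45415609 0.03139088 0.13151375]
1.7 False [-0.4  1.   0.3] [-0.      0.0001  0.0002]
1.5 False [ 0.4 -0.3 -0.5] [-0.0003  0.0001  0.0002]
1.3 False [ 0.1 -0.2 -0.1] [-0.0001  0.      0.0004]
1.1 False [ 0.4 -0.8  1. ] [ 0.0006 -0.0001  0.001 ]Traceback (most recent call last):
  File "<stdin>", line 7, in <module>
rig.Unreachable: the arm cannot follow that straight line within its joint ranges
```

Run:
```python
from latch import *
s=get_state();print(s["eef_pos"],s["joint_positions"].round(2))
for tm in(.6,.5,.45,.4,.3):
    ok=[]
    for a in(1.1,.9,.7,.5,.3,.1,0):
        d=np.array([-np.sin(a),-np.cos(a)]);o=np.array([-np.cos(a),np.sin(a)]);t=min(np.pi/2-a,tm)
        P=np.array([-.071,.1])+.04*d+.015*o+o*.011*abs(np.sin(np.pi/2-a-t))
        j=ik(W(P[0],0,P[1]),down(-.101,t)); ok.append(j is not None)
    print(tm,ok,None if j is None else j.round(2))
```

```text
[0.44357109 0.03281113 0.09625062] [-0.07 -0.72 -0.84  0.98 -0.02  0.03]
0.6 [True, True, True, True, True, True, True] [-0.06 -0.82 -1.01  0.77 -0.02  0.03]
0.5 [True, True, True, True, True, True, True] [-0.07 -0.68 -0.9   0.85 -0.02  0.03]
0.45 [True, True, True, True, True, True, True] [-0.07 -0.62 -0.85  0.89 -0.01  0.03]
0.4 [True, True, True, True, True, True, True] [-0.07 -0.56 -0.8   0.93 -0.01  0.03]
0.3 [True, True, True, True, True, True, True] [-0.07 -0.43 -0.69  1.01 -0.01  0.03]
```

```bash
sed -i 's/0,.9))/0,.5))/; s/P=np.array(\[-.071,.100\])+.04\*d/P=np.array([-.071,.100])+(.04+.006*np.sin(np.pi\/2-a-t))*d/' latch.py; cat latch.py | tail -4
python3 - <<'E'
from latch import *
A=[.9,.7,.5,.3,.2,.1,0]
for a,ov in [(a,0) for a in A]+[(0,.003),(0,.006),(0,.009)]:
    p,q=pose(a,ov)
    g=movel(p,v=.06,rot=q,guard=30); s=get_state(); print(round(a,2),ov,g,s["contact_force"].round(1),(s["eef_pos"]-p).round(4))
    if g or (ov and np.linalg.norm(s["contact_force"])>25): break
print(s["t"])
p,q=pose(0,-.05); movel(p,v=.15); movel((p[0]-.02,p[1],.25),v=.25); reach((.33,-.2,.25),down(-.101))
for n in("scene","top"):
    p=snapshot(n);pickle.dump(p,open(f"pics/{n}7.pkl","wb"))
S=pickle.load(open("pics/scene7.pkl","rb"))["pixels"][:,:,::-1];T=p["pixels"][:,:,::-1]
cv2.imwrite("pics/v10.png",np.hstack([cv2.resize(S[170:270,240:340],(500,500),interpolation=2),cv2.resize(T[160:260,250:310],(300,500),interpolation=2)]))
print(get_state()["t"])
E
```

```text
d=np.array([-np.sin(a),-np.cos(a)]);o=np.array([-np.cos(a),np.sin(a)])
    t=float(np.clip(np.pi/2-a,0,.5)); 
    P=np.array([-.071,.100])+(.04+.006*np.sin(np.pi/2-a-t))*d+(.015-over)*o+o*.011*abs(np.sin(np.pi/2-a-t))
    return W(P[0],0,P[1]),down(-.101,t)
0.9 0 False [-0.2 -0.5  1.1] [ 0.0009 -0.0002  0.0011]
0.7 0 False [-0.6 -0.6 -0.6] [-0.0001 -0.     -0.0005]
0.5 0 False [-0.4  0.  -1.1] [-0.0005  0.     -0.0009]
0.3 0 False [-0.2 -0.6 -0.2] [-0.0004 -0.     -0.0007]
0.2 0 False [0.5 0.6 0.6] [-0.0001  0.     -0.0003]
0.1 0 False [-0.2 -0.4  0.1] [ 0.0001 -0.     -0.0002]
0 0 False [ 0.1 -1.1  0.4] [-0.0001 -0.     -0.0003]
0 0.003 False [-1.4  0.2  0.1] [-0.0005  0.0001 -0.0005]
0 0.006 False [-16.5   1.    9.9] [-0.0026  0.0003 -0.0011]
0 0.009 False [-30.5   1.8  20.2] [-0.0047  0.0006 -0.0017]
34.2167
36.75
```

View pics/v10.png

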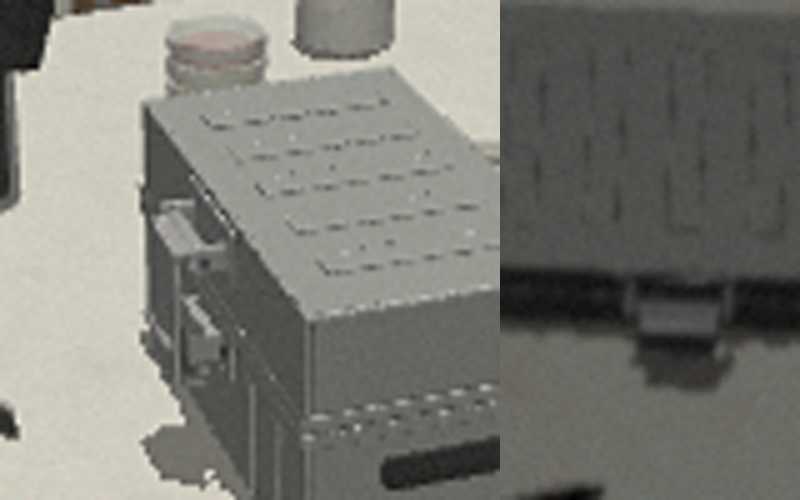

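Run:
```python
from geo import *
f=lambda x,z:(proj("S",W(x,-.017,z))[0]-[240,170])*5
print("hinge",f(-.071,.1))
for a in(0,.1,.2,.3,.4): 
    d=np.array([-np.sin(a),-np.cos(a)]);o=np.array([-np.cos(a),np.sin(a)]);h=np.array([-.071,.1])
    print(a,"end",f(*(h+.059*d)).round(),"tab",f(*(h+.04*d+.015*o)).round())
print("keeper front",f(-.076,.057),f(-.076,.043), "vertical down", f(-.071,.041))
```

```text
hinge [200.39002764 258.19870157]
0 end [202. 388.] tab [166. 353.]
0.1 end [188. 390.] tab [156. 351.]
0.2 end [174. 391.] tab [147. 348.]
0.3 end [161. 390.] tab [138. 344.]
0.4 end [147. 388.] tab [130. 340.]
keeper front [189.8315648  355.75245515] [190.34820761 385.91604827] vertical down [202.22687632 388.06897053]
```

The latch plate hangs vertical: its edge runs at x≈181 from top to bottom in the crop, which matches 0 rad. The press ended on a hard stop at about 36 N, well above the 6 N spring. I'm handing the job in.

```bash
python3 -c "
from rig import *
print(job_done())"
```

```text
the job is handed in; nothing more can be done
None
```

The job is handed in at about 37 s of the 67 s allowed: the bottle stands in the well and the marker lies in the tray. The lid is shut, and the latch hangs at about 0 rad in the last picture, pressed to a hard stop. The judge's verdict was not shown.

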